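# Load a key tag into the marking jig and latch its shuttle

### The job

Fold both flaps of the small cardboard carton well back to the outside, take out the key tag and lay it flat in the pocket of the marking jig's shuttle while the shuttle is still drawn out. Then push the shuttle in under the gate until its spring plunger snaps in behind the pin and it is fully home, with the tag still lying flat in the pocket. Leave the peg block, the tape measure and the mug where they stand.

Things in the scene. Friction and masses are not known exactly. Their poses are not given: they have to be found in the camera images.
- carton: open brown cardboard carton fixed to the desk, 136 (its x) x 140 (its y) x 45 mm high, walls and floor 4 mm. Origin: centre of its underside, z up. Flaps are hinged on top of its +y and -y walls and start standing ajar over it. The key tag lies on its floor. Carton and jig may swap sides (left or right of the robot).
- flap_left (a joint): hinge of the flap on the carton's +y wall (rad): 0 = closed over the carton, 1.57 = upright, 2.7 = fully folded back outside. Stiff: it stays where put. Starts at 0.75 to 1.1. Hinge line along the carton's x at carton y = +68 mm, height 45 mm; flap 132 mm along the hinge, 55 mm from hinge to free edge, 3 mm thick.
- flap_right (a joint): the same for the flap on the carton's -y wall (hinge line at carton y = -68 mm).
- flap_left_edge (a point): middle of the free edge of the flap on the +y wall.
- flap_right_edge (a point): middle of the free edge of the flap on the -y wall.
- tag: white moulded key tag, loose, 26 (its x) x 58 (its y, long) x 8 mm, 15 g, one end pointed with an eyelet. Origin: centre of its underside. It starts on the carton's floor with its long side roughly along the carton's x. Grasp it across the 26 mm width.
- jig: marking jig fixed to the desk: base plate 270 (its x) x 116 (its y) x 10 mm, two rails (tops at 17 mm), grey gate across it at jig x = +35 mm (30 mm deep, free up to 45 mm height, top 66 mm), dark plunger housing behind the gate at x = +89 mm on the +y side, end stop at the far end. Origin: centre of its underside. The shuttle slides along the jig's +x, away from the robot.
- shuttle (a joint): travel of the shuttle along the jig's +x (m). Starts drawn out at 0 to 0.02; end stop at 0.090, with the pocket under the gate. Sliding friction 1.5 N; from 0.072 a pin on the shuttle presses the spring plunger aside (5 to 10 N of push), at 0.081 it passes the peak and snaps on towards 0.090.
- plunger (a joint): how far the brass spring plunger is pressed back into its housing (m): 0 = sprung out, up to 0.003 while the pin passes it.
- pocket (a point): centre of the pocket floor on the shuttle, 27 mm above the desk; axes as the jig's. Pocket 63 mm long (x), 31 mm wide (y); end walls and corner walls 7 mm high, leaning outward. The long sides are open over the middle 36 mm, where the floor is only 18 mm wide: fingertips can reach 8 mm below the floor there.
- push_plate (a point): top centre of the rear (robot-side, -x) face of the black upright push plate at the rear end of the shuttle, 53 mm above the desk; the plate is 34 mm wide (y), 10 mm thick (x) and 34 mm high, and moves with the shuttle.
- peg_block: bystander: beech block with four steel pegs, 45 x 120 x 60 mm; origin at the centre of its underside.
- tape_measure: bystander: yellow tape measure, 31 x 73 x 58 mm; origin at the centre of its underside.
- mug: bystander: white dotted mug, 82 x 114 x 91 mm; origin at the centre of its underside.
Not all that is in view belongs to the job. Several things have the shape of the carton; the one meant has the colours described above.

How it is judged:
On the way, in this order (a step that is already met when the one before it is completed fails the run):
1. both carton flaps are folded back past upright, more than 1.8 rad from closed (value of joint each of flap_left, flap_right above 1.8 rad), for 0.2 s.
2. the tag lies flat in the pocket while the shuttle is still drawn out (travel under 0.06 m) (x of tag in the frame of pocket between -0.005 and 0.005 m and y of tag in the frame of pocket between -0.005 and 0.005 m and z of tag in the frame of pocket between -0.0025 and 0.0025 m and angle between tag's own z axis and vertical below 0.08 rad and angle between the y axis of tag and the x axis of pocket, either way round below 0.2 rad and value of joint shuttle below 0.06 m), for 0.2 s.
3. the shuttle is home and the plunger has sprung out behind the pin (x of tag in the frame of pocket between -0.005 and 0.005 m and y of tag in the frame of pocket between -0.005 and 0.005 m and z of tag in the frame of pocket between -0.0025 and 0.0025 m and angle between tag's own z axis and vertical below 0.08 rad and angle between the y axis of tag and the x axis of pocket, either way round below 0.2 rad and value of joint shuttle above 0.087 m and value of joint plunger below 0.0015 m), for 0.2 s.
At the end, for the whole second after the job is handed in: Shuttle travel over 0.087 m, plunger pressed under 0.0015 m; tag at rest in the pocket, within 5 mm of its centre along and across, 2.5 mm in height, flat within 0.08 rad and along the pocket within 0.2 rad; both flaps over 1.8 rad open; bystanders moved under 30 mm (all of step 1 and all of step 3 and linear speed of tag below 0.02 m/s); the robot touches nothing.
It fails at once if a bystander (peg block, tape measure or mug) is moved by more than 30 mm (distance of any of peg_block, tape_measure, mug from where it was at the start of the episode above 0.03 m).
It also fails if it takes over 59 s, if anything falls off the work surface, if the arm or the gripper's body presses on something with over 40 N, if the wrist force passes 120 N, or if a joint passes its speed limit or range.

### The arm

A 7-joint arm with a two-finger parallel gripper is mounted at the origin on a cart in front of the work surface, level with it; the furniture and walls round the work are solid. World frame = base frame: x ahead of the robot, y to its left, z up, the work surface at z = 0. Lengths are in m, angles in rad, forces in N, time in s.
With the tool pointing down it reaches from about 0.4 to 0.85 m from the base axis. Payload 10.4 kg.
Tool frame: the origin (TCP) lies midway between the tips of the shut fingers; the grasp point (between the pads) lies 19 mm behind it; z points along the fingers, y is the line along which they close (so a half turn about z gives the same grasp; the last joint's range is limited). The gripper opens to 85 mm and grips with 20 to 120 N. Pads are 22 mm wide; open, the fingers measure 114 mm over their backs; the gripper's body (76 mm by 85 mm) begins 54 mm behind the grasp point. The pads swing forward as they close: fully open they stand 13 mm farther back than shut.
Start: joints at [-1.271, 0.332, -0.065, 1.46, 0.022, 1.35, -0.088], TCP at [0.198, 0.593, 0.231] pointing down, gripper open.
Joint ranges: [-2.6, 2.6], [-0.5, 2.12], [-1.47, 1.34], [0.16, 2.42], [-1.27, 4.41], [0.06, 2.06], [-2.6, 2.6]. Speed limits (rad/s): [2.22, 2.22, 2.79, 2.79, 3.14, 3.14, 3.14].

### API

Orientations are given as a 3x3 rotation matrix whose columns are the frame's x, y, z axes.
In Python, from bench import env gives the robot as it stands.
- The arm moves only by the tool step_arm, never from a script. Its argument "deltas" is a list of rows, each an object of numbers: "tx", "ty", "tz": the shift along the world's x, y, z in m; "yaw": the turn about the world's z in degrees. A call has 1 to 10 rows; each row is the pose to reach, as a shift and turn from the pose commanded when the call began; what a row does not reach only later rows make up. A row lasts 1/8 s, in which the tool goes at most 62.5 mm and 10.7 degrees, less where a joint would pass 70% of its speed; a pose out of reach is approached as far as the arm can. A call with a gripper value outside its range is refused whole. "grip" is the opening, from -1 (shut) to 1 (fully open), so that 0 is half open, set as the call begins (left out, the last holds). The fingers move at their own pace and stop on an object; "grip_force" is the grip in N (left out, the last holds). Time passes only in rows, so rows that repeat a pose let the fingers close. It gives the time, the measured TCP pose, the force, the opening and the grip force at its end, in the units of the state.
- env.state(): the state, without advancing time (a new reading comes with each control period).
- env.camera(name): name is "scene" or "top"; returns the picture (420x560x3 uint8, blue, green, red); there is no depth.
- env.camera_model(name): a dict with "mtx" (3x3 intrinsics, pixels), "R" (3x3) and "t" (3): a world point X has camera coordinates R X + t. Camera axes: x right, y down, z forward; pixel columns grow to the right and rows downward; lengths in m; the calibration is good to about 2 mm. A picture is of the moment at which its call begins. camera_model takes no time and is no camera call.
- env.sign_off(): hands the job in; it is judged then, once.
The state is a dict: "clock": time; "joints": joint angles; "joint_vel": joint speeds; "joint_torque": joint torques, N m; "tcp_pos": TCP position; "ee_rot": TCP orientation; "force": force on the tool from outside, world axes, zero at the start; "torque": the same for the moment, N m; "finger_gap": opening from 0.0 (shut) to 1.0 (fully open); "gripper_force": force on a finger pad.
Only numpy, scipy, OpenCV 4.12 (cv2) and the standard library are available. Lean on these libraries where they do the work, as an engineer would, in place of code of your own. Each camera call takes 0.05 s, during which the arm holds its last target. There are 200 camera calls.

## Working session

There is one attempt and no reset: what is moved stays moved. The work goes in short steps, Python scripts to look and compute and a tool call to move; the robot and the scene stay as the last step left them, time stands still between calls to the robot, and variables do not carry over. Pictures are saved under pics/ and viewed, at most 10 in all, crops included, and the job is handed in when it is done.

Besides the shell and the picture viewer there is one more tool, called after "Emit:" as a command line: name --argument value ..., lists and objects as JSON in quotes. step_arm: Moves the arm, as the interface text tells. Its arguments: {"type":"object","properties":{"deltas":{"type":"array"},"grip":{"type":"number"},"grip_force":{"type":"number"}},"required":["deltas"]}

```bash
ls; mkdir -p pics; cat > h.py <<'E'
import numpy as np, cv2
from bench import env
def proj(name,P):
    m=env.camera_model(name); K,R,t=map(np.array,(m['mtx'],m['R'],m['t']))
    c=np.atleast_2d(P)@R.T+t; p=c@K.T; return p[:,:2]/p[:,2:]
def unproj(name,uv,z):
    m=env.camera_model(name); K,R,t=map(np.array,(m['mtx'],m['R'],m['t']))
    uv=np.atleast_2d(uv).astype(float); z=np.broadcast_to(z,len(uv))
    d=np.c_[uv,np.ones(len(uv))]@np.linalg.inv(K).T@R; o=-R.T@t.ravel()
    return o+d*((z-o[2])/d[:,2])[:,None]
E
python3 - <<'E'
from h import *
s=env.state(); print(s['clock'],s['tcp_pos'],s['ee_rot'],s['finger_gap'])
a=env.camera('scene');b=env.camera('top')
cv2.imwrite('pics/s0.png',a);cv2.imwrite('pics/t0.png',b)
for n in('scene','top'):
    m=env.camera_model(n);print(n,-np.array(m['R']).T@np.array(m['t']).ravel(),np.array(m['R'])[2])
E
```

```text
pics
0.0 [0.19813363 0.59233938 0.23048043] [[-9.48366126e-01  3.17177434e-01 -4.07214785e-04]
 [ 3.17177686e-01  9.48365011e-01 -1.45662208e-03]
 [-7.58194012e-05 -1.51057049e-03 -9.99998856e-01]] 0.9989633697878737
scene [ 0.04109717 -0.7633894   1.03361283] [ 0.40341063  0.55175931 -0.72994625]
top [ 0.42277241 -0.00326632  1.53366482] [ 0.09708639 -0.00564764 -0.99525993]
```

View pics/s0.png

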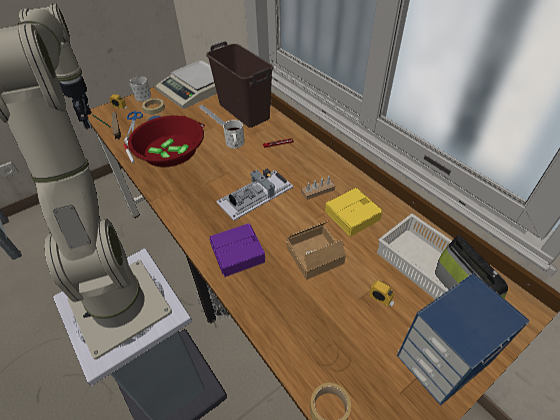

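View pics/t0.png

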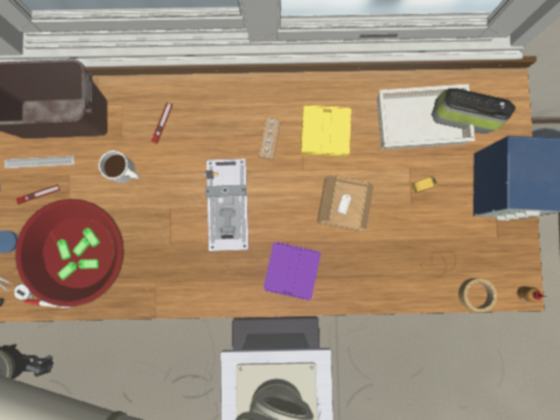

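Top view candidates with the carton's shape are the brown open carton (345,203), the purple box (292,271) and the yellow box (327,130). I choose the brown one, which shows the white tag at (344,205). The jig is at (227,205), and the bystanders are the peg block (269,138), tape measure (425,184) and mug (116,166). Next is a close crop.

```bash
python3 - <<'E'
from h import *
a=cv2.imread('pics/s0.png');b=cv2.imread('pics/t0.png')
def crop(i,x,y,w,h,f): return cv2.resize(i[y:y+h,x:x+w],None,fx=f,fy=f,interpolation=cv2.INTER_CUBIC)
c1=crop(b,310,168,70,70,5); c2=crop(b,192,152,75,105,5)[:, :]
c3=crop(a,280,215,70,65,5)
top=np.zeros((600,800,3),np.uint8)
c2=cv2.resize(c2,(375,525))
top[:350,:350]=cv2.resize(c1,(350,350)); top[:525,400:775]=c2
top[355:600,0:260]=cv2.resize(c3,(260,245))
cv2.imwrite('pics/c0.png',top)
print(unproj('top',[[345,203],[344,205],[227,205],[227,237]],[0.04,0.012,0.01,0.05]))
E
```

```text
[[ 0.5713438  -0.2113389   0.04      ]
 [ 0.56824067 -0.21208586  0.012     ]
 [ 0.57512837  0.13406962  0.01      ]
 [ 0.47900891  0.13142483  0.05      ]]
```

View pics/c0.png

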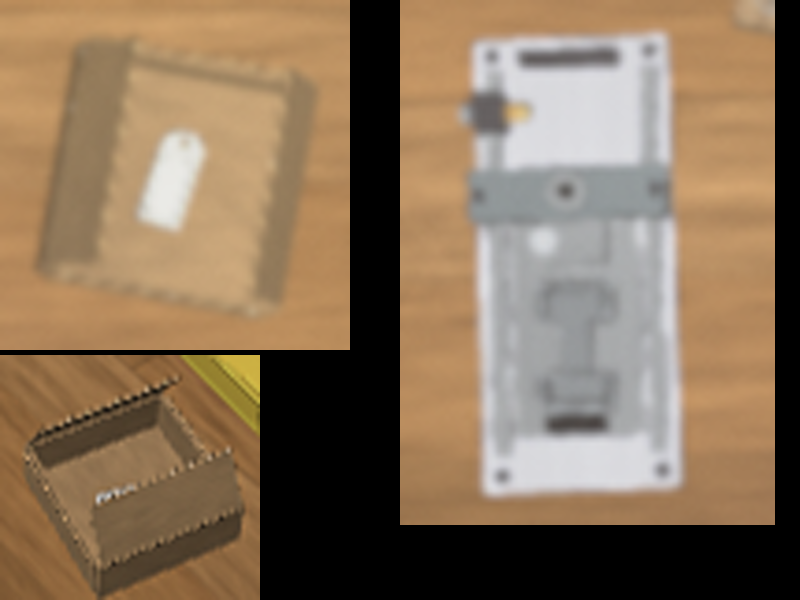

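The crop shows the brown carton with the white tag inside and both flaps ajar, the jig with its gate beyond the shuttle, and the black push plate on the robot side. The plunger housing is on the left. Now I fit the models.

```bash
cat > fit.py <<'E'
from h import *
from scipy.optimize import least_squares
a=cv2.imread('pics/s0.png');b=cv2.imread('pics/t0.png')
def t1(u,v): return ((u+.5)/5-.5+310,(v+.5)/5-.5+168)
def t2(u,v): return ((u-400+.5)/5-.5+192,(v+.5)/5-.5+152)
def s1(u,v): return ((u+.5)/(260/70)-.5+280,(v-355+.5)/(245/65)-.5+215)
def T(p,P):
    c,s=np.cos(p[2]),np.sin(p[2]); P=np.array(P,float)
    return np.c_[p[0]+c*P[:,0]-s*P[:,1],p[1]+s*P[:,0]+c*P[:,1],P[:,2]]
def cart(p):
    f=lambda sx,sy,th:(sx*.066,sy*(.068-.055*np.cos(th)),.045+.055*np.sin(th))
    L=[(.066,.068,.045),(-.066,.068,.045),f(1,1,p[3]),f(-1,1,p[3]),
       (.066,-.068,.045),(-.066,-.068,.045),f(1,-1,p[4]),f(-1,-1,p[4])]
    return T(p,L)
ct=np.array([t1(78,42),t1(40,272),t1(135,42),t1(100,268),t1(315,88),t1(277,312),t1(290,75),t1(255,305)])
cs={3:s1(35,437),2:s1(180,378),7:s1(92,503),6:s1(232,452),5:s1(100,565),4:s1(242,510)}
def rc(p):
    P=cart(p);r=(proj('top',P)-ct)
    rs=np.array([proj('scene',P[k])[0]-np.array(v) for k,v in cs.items()])
    return np.r_[r.ravel(),rs.ravel()]
pc=least_squares(rc,[.57,-.21,-.1,.9,.9],loss='soft_l1')
J=np.array([(.135,.058,.01),(.135,-.058,.01),(-.135,.058,.01),(-.135,-.058,.01)])
jt=np.array([t2(472,40),t2(667,34),t2(484,494),t2(681,486)])
pj=least_squares(lambda p:(proj('top',T(p,J))-jt).ravel(),[.575,.134,0])
if __name__=='__main__':
    print('carton',pc.x,'\n',rc(pc.x).reshape(-1,2).round(1).tolist())
    print('jig',pj.x,pj.fun.round(1))
    # tag
    m=np.zeros(b.shape[:2],np.uint8); r=b[185:225,325:365].astype(int)
    up=cv2.resize(b[185:225,330:360],None,fx=8,fy=8,interpolation=cv2.INTER_CUBIC)
    msk=(up.min(2)>165).astype(np.uint8)
    cn=max(cv2.findContours(msk,0,1)[0],key=cv2.contourArea)[:,0]
    W=unproj('top',(cn+.5)/8-.5+[330,185],.012)
    rect=cv2.minAreaRect((W[:,:2]*1000).astype(np.float32)); print('tag',rect)
    up_=up
    print('plate rear top mid',unproj('top',[t2(577,433)],.053), 'pocket', unproj('top',[t2(578,345)],.03))
    # in jig frame
    for uv,z in((t2(577,433),.053),(t2(577,415),.053),(t2(578,283),.034),(t2(578,405),.034)):
        w=unproj('top',[uv],z)[0]; d=w[:2]-pj.x[:2];c,s=np.cos(pj.x[2]),np.sin(pj.x[2]);print('jigframe',c*d[0]+s*d[1],-s*d[0]+c*d[1])
    S=6
    A=cv2.resize(a[170:285,205:350],None,fx=S-1,fy=S-1,interpolation=cv2.INTER_CUBIC)
    def line(pts,col):
        q=((proj('scene',pts)-[205,170]+.5)*(S-1)).astype(int); cv2.polylines(A,[q],False,col,1)
    P=cart(pc.x)
    for idx in([0,1,3,2,0],[4,5,7,6,4]): line(P[idx],(255,0,0))
    line(T(pj.x,J[[0,1,3,2,0]]),(0,0,255))
    tr=np.c_[cv2.boxPoints(rect)/1000,np.full(4,.012)]; line(tr[[0,1,2,3,0]],(0,255,0))
    line(T(pj.x,[(.02,.058,.066),(.02,-.058,.066),(.05,-.058,.066),(.05,.058,.066),(.02,.058,.066)]),(255,0,255))
    cv2.imwrite('pics/o1.png',A)
E
python3 fit.py
```

```text
carton [ 0.57006602 -0.21176701 -0.20129689  1.04454292  1.1780767 ] 
 [[1.0, 0.9], [0.7, -0.6], [0.9, 0.1], [-0.1, 0.9], [-0.3, 0.1], [-0.2, -0.1], [0.7, -1.2], [-0.1, -1.0], [1.0, -1.3], [-0.8, 0.0], [-1.0, 1.2], [-0.2, -0.9], [-0.3, 0.0], [-0.8, -1.2]]
jig [0.57837875 0.13464384 0.01791683] [ 0.1  0.1 -0.1 -0.2 -0.1 -0.   0.1  0.1]
tag ((573.3409423828125, -212.40419006347656), (27.16830825805664, 59.019432067871094), 69.81613159179688)
plate rear top mid [[0.47546917 0.13118821 0.053     ]] pocket [[0.52746294 0.13216079 0.03      ]]
jigframe -0.10295497504324375 -0.0016113625290980998
jigframe -0.0926758208789581 -0.001902796851150139
jigframe -0.015078702076967933 -0.0029521765077833413
jigframe -0.08606859645350741 -0.0009368042409905373
```

View pics/o1.png

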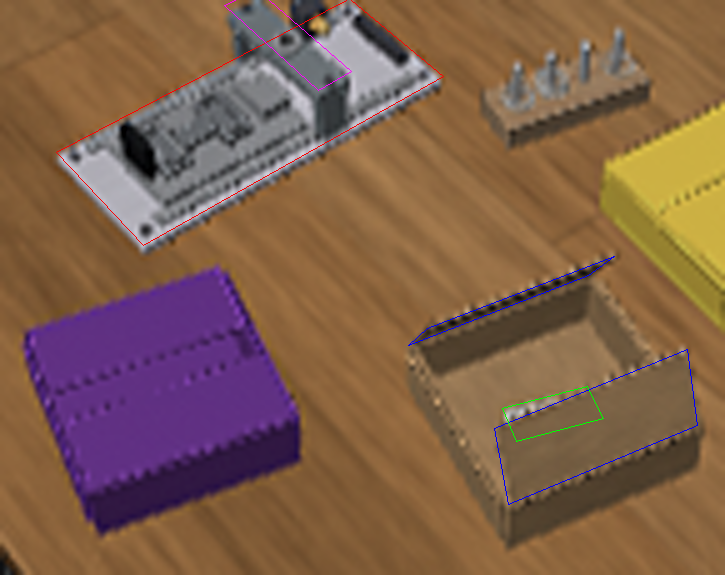

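Every fit agrees with the stated sizes (tag 27x59 mm, jig residuals ≤0.2 px). Moving to the carton with the fingers shut.

Emit:
step_arm --deltas '[{"tx":0.302,"ty":-0.442,"yaw":7},{"tx":0.302,"ty":-0.442,"yaw":7},{"tx":0.302,"ty":-0.442,"yaw":7},{"tx":0.302,"ty":-0.442,"yaw":7},{"tx":0.302,"ty":-0.442,"yaw":7},{"tx":0.302,"ty":-0.442,"yaw":7},{"tx":0.302,"ty":-0.442,"yaw":7},{"tx":0.302,"ty":-0.442,"yaw":7},{"tx":0.302,"ty":-0.442,"yaw":7},{"tx":0.302,"ty":-0.442,"yaw":7}]' --grip -1

```text
schema error: expected keys tx, ty, tz, yaw
```

Emit:
step_arm --deltas '[{"tx":0.302,"ty":-0.442,"tz":0,"yaw":7},{"tx":0.302,"ty":-0.442,"tz":0,"yaw":7},{"tx":0.302,"ty":-0.442,"tz":0,"yaw":7},{"tx":0.302,"ty":-0.442,"tz":0,"yaw":7},{"tx":0.302,"ty":-0.442,"tz":0,"yaw":7},{"tx":0.302,"ty":-0.442,"tz":0,"yaw":7},{"tx":0.302,"ty":-0.442,"tz":0,"yaw":7},{"tx":0.302,"ty":-0.442,"tz":0,"yaw":7},{"tx":0.302,"ty":-0.442,"tz":0,"yaw":7},{"tx":0.302,"ty":-0.442,"tz":0,"yaw":7}]' --grip -1

```text
clock: 1.35
tcp_pos: [0.5014, 0.1476, 0.2311]
ee_rot: [[-0.979, 0.204, -0.0], [0.204, 0.979, -0.001], [-0.0, -0.001, -1.0]]
force: [-0.4, 0.4, -0.2]
finger_gap: 0.003
gripper_force: 0.0
```

Emit:
step_arm --deltas '[{"tx":0.07,"ty":-0.362,"tz":0,"yaw":0},{"tx":0.07,"ty":-0.362,"tz":0,"yaw":0},{"tx":0.07,"ty":-0.362,"tz":0,"yaw":0},{"tx":0.07,"ty":-0.362,"tz":0,"yaw":0},{"tx":0.07,"ty":-0.362,"tz":0,"yaw":0},{"tx":0.07,"ty":-0.362,"tz":0,"yaw":0},{"tx":0.07,"ty":-0.362,"tz":-0.05,"yaw":0},{"tx":0.07,"ty":-0.362,"tz":-0.1,"yaw":0},{"tx":0.07,"ty":-0.362,"tz":-0.15,"yaw":0},{"tx":0.07,"ty":-0.362,"tz":-0.167,"yaw":0}]'

```text
clock: 2.6
tcp_pos: [0.5687, -0.2094, 0.0613]
ee_rot: [[-0.98, 0.198, -0.005], [0.198, 0.98, 0.002], [0.005, 0.001, -1.0]]
force: [0.2, 0.3, -0.2]
finger_gap: 0.002
gripper_force: 0.0
```

Emit:
step_arm --deltas '[{"tx":0.005,"ty":0.025,"tz":0,"yaw":0},{"tx":0.009,"ty":0.045,"tz":0,"yaw":0},{"tx":0.013,"ty":0.065,"tz":0,"yaw":0},{"tx":0.017,"ty":0.084,"tz":0,"yaw":0},{"tx":0.017,"ty":0.084,"tz":0,"yaw":0},{"tx":0.008,"ty":0.04,"tz":0,"yaw":0},{"tx":0,"ty":0,"tz":0,"yaw":0},{"tx":-0.005,"ty":-0.025,"tz":0,"yaw":0}]'

```text
clock: 3.6
tcp_pos: [0.5641, -0.2395, 0.0646]
ee_rot: [[-0.979, 0.202, -0.0], [0.202, 0.979, -0.001], [-0.0, -0.001, -1.0]]
force: [1.5, 4.7, 3.6]
finger_gap: -0.0
gripper_force: 3.2
```

Emit:
step_arm --deltas '[{"tx":-0.004,"ty":-0.02,"tz":0,"yaw":0},{"tx":-0.008,"ty":-0.04,"tz":0,"yaw":0},{"tx":-0.012,"ty":-0.06,"tz":0,"yaw":0},{"tx":-0.012,"ty":-0.06,"tz":0,"yaw":0},{"tx":-0.004,"ty":-0.02,"tz":0.02,"yaw":0},{"tx":0,"ty":0.02,"tz":0.06,"yaw":0},{"tx":0,"ty":0.08,"tz":0.12,"yaw":0},{"tx":0,"ty":0.14,"tz":0.15,"yaw":0},{"tx":0,"ty":0.2,"tz":0.15,"yaw":0}]' --grip 0.1

```text
clock: 4.72
tcp_pos: [0.5662, -0.0567, 0.2136]
ee_rot: [[-0.98, 0.201, 0.004], [0.201, 0.98, -0.0], [-0.004, 0.001, -1.0]]
force: [1.1, 0.7, -0.7]
finger_gap: 0.545
gripper_force: 0.0
```

```bash
python3 - <<'E'
from h import *
print(env.state()['clock'])
a=env.camera('scene');b=env.camera('top')
cv2.imwrite('pics/s1.png',a);cv2.imwrite('pics/t1.png',b)
def crop(i,x,y,w,h,f): return cv2.resize(i[y:y+h,x:x+w],None,fx=f,fy=f,interpolation=cv2.INTER_CUBIC)
top=np.zeros((480,800,3),np.uint8)
top[:480,:400]=crop(a,270,195,100,120,4);top[:480,400:800]=crop(b,300,145,100,120,4)
cv2.imwrite('pics/c1.png',top)
E
```

```text
4.725
```

View pics/c1.png

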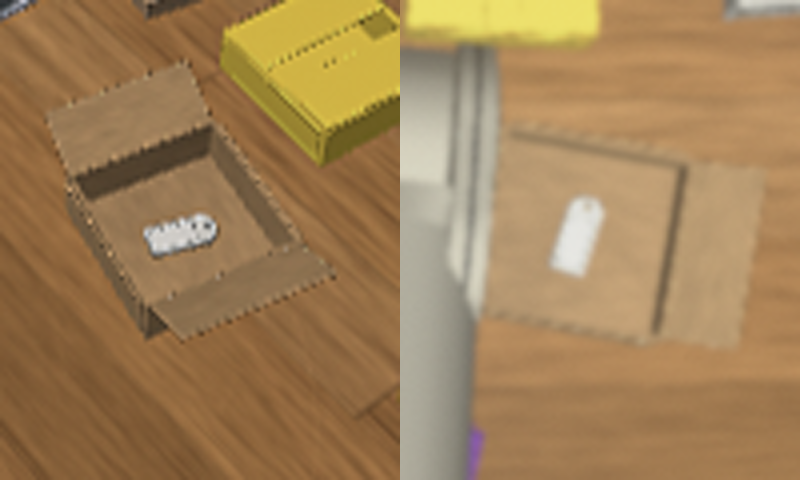

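Both flaps now lie outside; the tag is unmoved at top-crop (578,237) and scene-crop (180,234). I'll check the flap angles and the tag from both views.

```bash
python3 - <<'E'
from fit import *
S=lambda u,v:np.array([(u+.5)/4-.5+270,(v+.5)/4-.5+195]); Tt=lambda u,v:np.array([(u-400+.5)/4-.5+300,(v+.5)/4-.5+145])
best=lambda k,obs,n:least_squares(lambda q:np.concatenate([proj(n,cart([*pc.x[:3],*( (q[0],2.) if k<4 else (2.,q[0]))])[k+i])[0]-o for i,o in enumerate(obs)]),[2.2])
r=best(2,[S(185,62),S(50,118)],'scene');print('L',r.x,r.fun)
r=best(6,[S(332,272),S(183,338)],'scene');print('R scene',r.x,r.fun)
r=best(6,[Tt(765,168),Tt(737,347)],'top');print('R top',r.x,r.fun)
# tag by segmentation in both views
for n,f,(x,y,w,h) in(('top','pics/t1.png',(330,185,30,40)),('scene','pics/s1.png',(300,242,32,24))):
    up=cv2.resize(cv2.imread(f)[y:y+h,x:x+w],None,fx=8,fy=8,interpolation=cv2.INTER_CUBIC)
    m=(up.min(2)>150).astype(np.uint8); m=cv2.morphologyEx(m,cv2.MORPH_CLOSE,np.ones((25,25)))
    cn=max(cv2.findContours(m,0,1)[0],key=cv2.contourArea)[:,0]
    W=unproj(n,(cn+.5)/8-.5+[x,y],.012 if n=='top' else .009)[:,:2]*1000
    print(n,cv2.minAreaRect(W.astype(np.float32)))
E
```

```text
L [2.3649535] [ 1.01269652 -1.21271164 -1.36188318 -1.75723105]
R scene [2.73288741] [ 1.09382677 -0.14197553 -0.64543424  0.11827426]
R top [2.64230548] [-0.186683    0.41140489 -0.61924605  1.16885565]
top ((573.404541015625, -212.5395050048828), (28.561655044555664, 60.45438003540039), 69.9133071899414)
scene ((573.388916015625, -212.3223876953125), (27.919109344482422, 57.73139190673828), 72.37725830078125)
```

Flaps are at about 2.36 and 2.7 rad. The tag is at (0.5734, -0.2124) with its width direction at about 71°. Moving above it.

Emit:
step_arm --deltas '[{"tx":0.008,"ty":-0.06,"tz":0,"yaw":-7.5},{"tx":0.008,"ty":-0.12,"tz":0,"yaw":-7.5},{"tx":0.008,"ty":-0.176,"tz":-0.03,"yaw":-7.5},{"tx":0.008,"ty":-0.176,"tz":-0.09,"yaw":-7.5},{"tx":0.008,"ty":-0.176,"tz":-0.14,"yaw":-7.5},{"tx":0.008,"ty":-0.176,"tz":-0.14,"yaw":-7.5},{"tx":0.008,"ty":-0.176,"tz":-0.14,"yaw":-7.5},{"tx":0.008,"ty":-0.176,"tz":-0.14,"yaw":-7.5}]'

```text
clock: 5.82
tcp_pos: [0.5747, -0.2335, 0.0736]
ee_rot: [[-0.946, 0.325, 0.004], [0.325, 0.946, -0.001], [-0.004, 0.0, -1.0]]
force: [-0.1, -0.3, 0.5]
finger_gap: 0.55
gripper_force: 0.0
```

Emit:
step_arm --deltas '[{"tx":-0.001,"ty":0.021,"tz":-0.02,"yaw":0},{"tx":-0.001,"ty":0.021,"tz":-0.04,"yaw":0},{"tx":-0.001,"ty":0.021,"tz":-0.055,"yaw":0},{"tx":-0.001,"ty":0.021,"tz":-0.063,"yaw":0},{"tx":-0.001,"ty":0.021,"tz":-0.068,"yaw":0},{"tx":-0.001,"ty":0.021,"tz":-0.068,"yaw":0},{"tx":-0.001,"ty":0.021,"tz":-0.068,"yaw":0}]'

```text
clock: 6.7
tcp_pos: [0.5725, -0.2121, 0.0034]
ee_rot: [[-0.946, 0.326, 0.001], [0.326, 0.946, -0.0], [-0.001, 0.0, -1.0]]
force: [0.0, -0.6, 0.8]
finger_gap: 0.55
gripper_force: 0.0
```

Emit:
step_arm --deltas '[{"tx":0.001,"ty":0,"tz":0.001,"yaw":0},{"tx":0.001,"ty":0,"tz":0.001,"yaw":0},{"tx":0.001,"ty":0,"tz":0.001,"yaw":0},{"tx":0.001,"ty":0,"tz":0.001,"yaw":0},{"tx":0.001,"ty":0,"tz":0.001,"yaw":0},{"tx":0.001,"ty":0,"tz":0.001,"yaw":0}]' --grip -1 --grip_force 30

```text
clock: 7.45
tcp_pos: [0.5738, -0.212, 0.0047]
ee_rot: [[-0.946, 0.325, 0.001], [0.325, 0.946, 0.0], [-0.001, 0.0, -1.0]]
force: [-1.3, 0.7, 5.8]
finger_gap: 0.287
gripper_force: 29.6
```

Emit:
step_arm --deltas '[{"tx":0,"ty":0,"tz":0.03,"yaw":0},{"tx":0,"ty":0,"tz":0.08,"yaw":0},{"tx":0,"ty":0.03,"tz":0.115,"yaw":0},{"tx":-0.01,"ty":0.085,"tz":0.115,"yaw":8},{"tx":-0.02,"ty":0.14,"tz":0.115,"yaw":14},{"tx":-0.03,"ty":0.195,"tz":0.115,"yaw":20},{"tx":-0.04,"ty":0.25,"tz":0.115,"yaw":20},{"tx":-0.046,"ty":0.305,"tz":0.115,"yaw":20},{"tx":-0.046,"ty":0.345,"tz":0.115,"yaw":20},{"tx":-0.046,"ty":0.345,"tz":0.115,"yaw":20}]'

```text
clock: 8.7
tcp_pos: [0.5266, 0.137, 0.1188]
ee_rot: [[-1.0, -0.023, -0.0], [-0.023, 1.0, 0.001], [0.0, 0.001, -1.0]]
force: [-0.5, -1.2, -0.6]
finger_gap: 0.29
gripper_force: 29.7
```

Emit:
step_arm --deltas '[{"tx":0,"ty":0,"tz":0,"yaw":0},{"tx":0,"ty":0,"tz":0,"yaw":0}]'

```text
clock: 8.95
tcp_pos: [0.5274, 0.1316, 0.119]
ee_rot: [[-1.0, -0.015, 0.0], [-0.015, 1.0, -0.0], [-0.0, -0.0, -1.0]]
force: [-0.4, -0.2, 0.2]
finger_gap: 0.285
gripper_force: 29.7
```

```bash
python3 - <<'E'
from fit import *
s=env.state();print(s['clock'],s['tcp_pos'])
a=env.camera('scene');b=env.camera('top')
cv2.imwrite('pics/s2.png',a);cv2.imwrite('pics/t2.png',b)
# pictures: scene now, and start-scene / start-top with the pocket model laid over
def over(im,n,x,y,w,h,f,px=None):
    A=cv2.resize(im[y:y+h,x:x+w],None,fx=f,fy=f,interpolation=cv2.INTER_CUBIC)
    if px is not None:
        def ln(pts,col): 
            q=((proj(n,T(pj.x,pts))-[x,y]+.5)*f).astype(int); cv2.polylines(A,[q],True,col,1)
        r=lambda hx,hy,z,c=px:[(c+i*hx,j*hy,z) for i,j in((1,1),(1,-1),(-1,-1),(-1,1))]
        ln(r(.0315,.0155,.027),(0,0,255)); ln(r(.009,.009,.027),(0,255,0)); 
    return A
a0=cv2.imread('pics/s0.png');b0=cv2.imread('pics/t0.png')
c=np.zeros((600,800,3),np.uint8)
c[:300,:400]=over(a0,'scene',220,175,50,37,8,-.0515)[:300,:400].repeat(1,0) if 0 else cv2.copyMakeBorder(over(a0,'scene',220,175,50,37,8,-.0515),0,4,0,0,0)
c[300:600,:400]=cv2.copyMakeBorder(over(a0,'scene',220,175,50,37,8),0,4,0,0,0)
c[:600,400:600]=over(b0,'top',217,195,20,60,10,-.0515)
c[:300,600:800]=over(a,'scene',225,150,40,60,5)
c[300:,600:800]=over(b0,'top',207,190,40,60,5)
cv2.imwrite('pics/c2.png',c)
E
```

```text
8.95 [0.52744375 0.13161988 0.11897433]
```

View pics/c2.png

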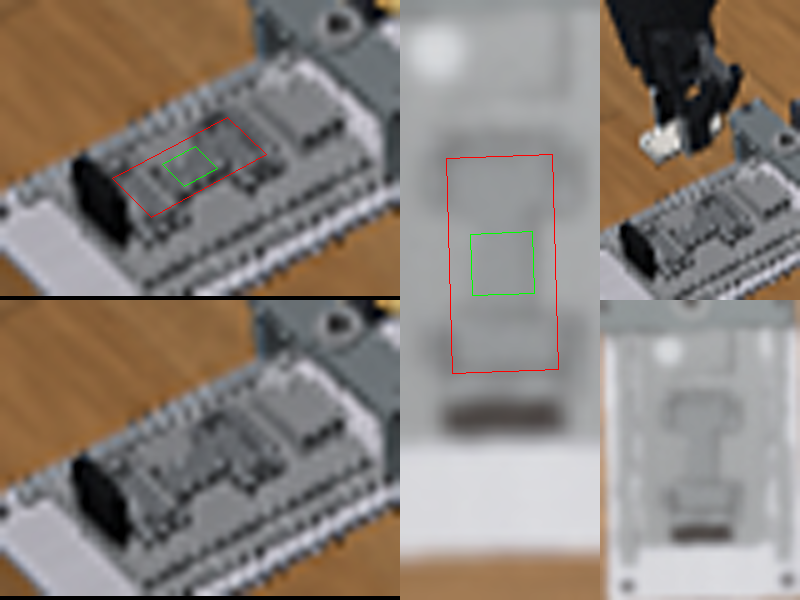

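The held tag is seen in scene-crop at (660,140). The model pocket (red) sits about 2 mm left of the real one, so I'll measure the pocket by sub-pixel profiles.

```bash
python3 - <<'E'
from fit import *
g=cv2.cvtColor(b,cv2.COLOR_BGR2GRAY).astype(float)
# straighten: sample in jig coords at a given height
def samp(X,Y,z):
    P=T(pj.x,np.c_[X.ravel(),Y.ravel(),np.full(X.size,z)]); q=proj('top',P).astype(np.float32)
    return cv2.remap(g.astype(np.float32),q[:,0].reshape(X.shape),q[:,1].reshape(X.shape),cv2.INTER_CUBIC)
ys=np.arange(-.03,.0301,.0015)
def prof(x0,x1,z):
    X,Y=np.meshgrid(np.linspace(x0,x1,15),ys,indexing='ij');return samp(X,Y,z).mean(0).round().astype(int)
print((ys*1e3).round(1).tolist())
print('mid',prof(-.06,-.045,.027).tolist())
print('end+',prof(-.034,-.026,.03).tolist()); print('end-',prof(-.078,-.072,.03).tolist())
print('plate',prof(-.099,-.096,.053).tolist())
xs=np.arange(-.12,.0,.002)
X,Y=np.meshgrid(xs,np.linspace(-.007,.004,10),indexing='ij')
print((xs*1e3).round().tolist());print('long',samp(X,Y,.03).mean(1).round().astype(int).tolist())
X,Y=np.meshgrid(np.arange(-.14,-.12,.002),np.linspace(-.03,.03,10),indexing='ij');
ye=np.arange(-.07,.071,.002);X,Y=np.meshgrid(np.linspace(-.12,-.11,10),ye,indexing='ij')
print((ye*1e3).round().tolist(),samp(X,Y,.01).mean(0).round().astype(int).tolist())
X,Y=np.meshgrid(np.linspace(.06,.075,10),ye,indexing='ij');print('far rails',samp(X,Y,.01).mean(0).round().astype(int).tolist())
E
```

```text
[-30.0, -28.5, -27.0, -25.5, -24.0, -22.5, -21.0, -19.5, -18.0, -16.5, -15.0, -13.5, -12.0, -10.5, -9.0, -7.5, -6.0, -4.5, -3.0, -1.5, 0.0, 1.5, 3.0, 4.5, 6.0, 7.5, 9.0, 10.5, 12.0, 13.5, 15.0, 16.5, 18.0, 19.5, 21.0, 22.5, 24.0, 25.5, 27.0, 28.5, 30.0]
mid [170, 171, 171, 171, 170, 170, 170, 170, 170, 170, 168, 166, 160, 153, 147, 146, 147, 150, 152, 152, 152, 152, 153, 153, 154, 155, 158, 161, 163, 164, 165, 165, 165, 165, 165, 166, 166, 165, 164, 164, 164]
end+ [171, 169, 163, 156, 150, 148, 148, 149, 149, 147, 146, 147, 149, 151, 152, 152, 152, 153, 152, 152, 153, 153, 153, 153, 152, 152, 152, 151, 149, 145, 142, 141, 144, 148, 149, 153, 157, 161, 163, 165, 166]
end- [169, 167, 165, 158, 151, 144, 141, 137, 136, 139, 143, 147, 150, 152, 152, 152, 151, 152, 152, 152, 152, 151, 151, 151, 152, 152, 152, 151, 146, 140, 133, 129, 130, 135, 140, 144, 150, 154, 159, 162, 164]
plate [170, 169, 169, 170, 167, 161, 147, 132, 111, 95, 81, 75, 71, 71, 72, 73, 75, 76, 75, 74, 74, 74, 73, 73, 73, 74, 74, 76, 79, 92, 107, 128, 144, 157, 162, 165, 164, 165, 165, 166, 167]
[-120.0, -118.0, -116.0
[... 1182 characters left out ...]
139, 148, 174, 199, 211, 209, 199, 194, 192, 195, 201, 209, 215, 217, 218, 219, 219, 218, 218, 217, 217, 218, 218, 218, 219, 219, 219, 220, 220, 220, 219, 218, 218, 217, 217, 217, 218, 218, 218, 218, 217, 217, 217, 217, 217, 217, 216, 216, 216, 217, 215, 210, 204, 199, 197, 199, 206, 214, 215, 203, 181, 156, 139, 136, 135, 136, 137]
far rails [155, 155, 154, 152, 152, 158, 179, 201, 211, 205, 190, 178, 172, 175, 183, 197, 210, 215, 219, 219, 218, 218, 217, 217, 217, 217, 218, 219, 219, 220, 220, 220, 219, 218, 218, 218, 219, 219, 219, 218, 217, 216, 217, 218, 218, 218, 218, 218, 218, 219, 219, 220, 220, 220, 217, 202, 184, 172, 169, 175, 185, 196, 200, 194, 178, 164, 155, 150, 150, 150, 150]
```

Emit:
step_arm --deltas '[{"tx":0.001,"ty":0.0015,"tz":-0.03,"yaw":0},{"tx":0.001,"ty":0.0015,"tz":-0.055,"yaw":0},{"tx":0.001,"ty":0.0015,"tz":-0.07,"yaw":0},{"tx":0.001,"ty":0.0015,"tz":-0.075,"yaw":0},{"tx":0.001,"ty":0.0015,"tz":-0.08,"yaw":0},{"tx":0.001,"ty":0.0015,"tz":-0.084,"yaw":0},{"tx":0.001,"ty":0.0015,"tz":-0.087,"yaw":0},{"tx":0.001,"ty":0.0015,"tz":-0.089,"yaw":0},{"tx":0.001,"ty":0.0015,"tz":-0.09,"yaw":0},{"tx":0.001,"ty":0.0015,"tz":-0.09,"yaw":0}]'

```text
clock: 10.3
tcp_pos: [0.5283, 0.1346, 0.029]
ee_rot: [[-1.0, -0.018, 0.0], [-0.018, 1.0, 0.0], [-0.0, 0.0, -1.0]]
force: [-0.4, -0.0, -0.4]
finger_gap: 0.288
gripper_force: 29.7
```

Emit:
step_arm --deltas '[{"tx":0,"ty":-0.0016,"tz":0,"yaw":0},{"tx":0,"ty":-0.0016,"tz":-0.0007,"yaw":0},{"tx":0,"ty":-0.0016,"tz":-0.0015,"yaw":0},{"tx":0,"ty":-0.0016,"tz":-0.0015,"yaw":0}]'

```text
clock: 10.8
tcp_pos: [0.5283, 0.133, 0.0274]
ee_rot: [[-1.0, -0.018, -0.0], [-0.018, 1.0, 0.0], [0.0, 0.0, -1.0]]
force: [-0.1, 0.1, -0.4]
finger_gap: 0.286
gripper_force: 29.7
```

```bash
python3 - <<'E'
from fit import *
a=env.camera('scene');cv2.imwrite('pics/s3.png',a)
b=env.camera('top')
c=np.zeros((480,800,3),np.uint8)
c[:480,:520]=cv2.resize(a[165:225,215:280],None,fx=8,fy=8,interpolation=cv2.INTER_CUBIC)
c[:480,520:]=cv2.resize(b[190:250,210:245],None,fx=8,fy=8,interpolation=cv2.INTER_CUBIC)
cv2.imwrite('pics/c3.png',c)
E
```

```text
(no output)
```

View pics/c3.png

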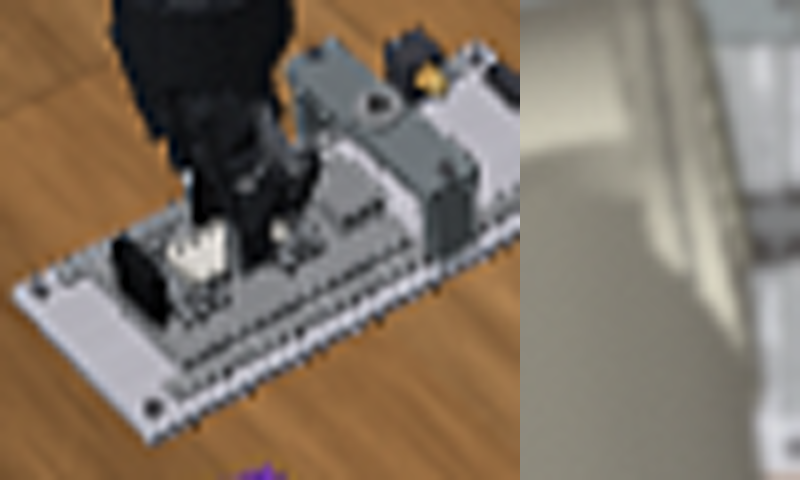

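The tag lies between the pocket walls at (195,250), with the fingers in the side opening. I'll lower until it touches, then release.

Emit:
step_arm --deltas '[{"tx":0,"ty":0,"tz":-0.0004,"yaw":0},{"tx":0,"ty":0,"tz":-0.0008,"yaw":0},{"tx":0,"ty":0,"tz":-0.0008,"yaw":0}]'

```text
clock: 11.28
tcp_pos: [0.5289, 0.133, 0.0274]
ee_rot: [[-1.0, -0.017, 0.001], [-0.017, 1.0, 0.0], [-0.001, 0.0, -1.0]]
force: [-0.4, -1.5, 6.4]
finger_gap: 0.288
gripper_force: 30.3
```

Emit:
step_arm --deltas '[{"tx":0,"ty":0,"tz":0,"yaw":0},{"tx":0,"ty":0,"tz":0,"yaw":0},{"tx":0,"ty":0,"tz":0,"yaw":0},{"tx":0,"ty":0,"tz":0,"yaw":0}]' --grip -0.05

```text
clock: 11.78
tcp_pos: [0.5282, 0.133, 0.0265]
ee_rot: [[-1.0, -0.018, -0.0], [-0.018, 1.0, -0.0], [0.0, -0.0, -1.0]]
force: [0.2, -1.3, -0.3]
finger_gap: 0.475
gripper_force: 0.0
```

Emit:
step_arm --deltas '[{"tx":0,"ty":0,"tz":0.02,"yaw":0},{"tx":0,"ty":0,"tz":0.06,"yaw":0},{"tx":-0.04,"ty":0,"tz":0.1,"yaw":0},{"tx":-0.09,"ty":0,"tz":0.1,"yaw":0},{"tx":-0.11,"ty":0,"tz":0.1,"yaw":0},{"tx":-0.11,"ty":0,"tz":0.1,"yaw":0}]'

```text
clock: 12.52
tcp_pos: [0.4174, 0.1333, 0.1269]
ee_rot: [[-1.0, -0.019, 0.0], [-0.019, 1.0, 0.001], [-0.0, 0.001, -1.0]]
force: [0.7, 0.3, 0.2]
finger_gap: 0.471
gripper_force: 0.0
```

```bash
python3 - <<'E'
from fit import *
a=env.camera('scene');cv2.imwrite('pics/s4.png',a)
b=env.camera('top');cv2.imwrite('pics/t4.png',b); print(env.state()['tcp_pos'])
c=np.zeros((480,800,3),np.uint8)
c[:480,:520]=cv2.resize(a[165:225,215:280],None,fx=8,fy=8,interpolation=cv2.INTER_CUBIC)
c[:480,520:]=cv2.resize(b[190:250,210:245],None,fx=8,fy=8,interpolation=cv2.INTER_CUBIC)
cv2.imwrite('pics/c4.png',c)
E
```

```text
[0.41896819 0.13309936 0.12693819]
```

View pics/c4.png

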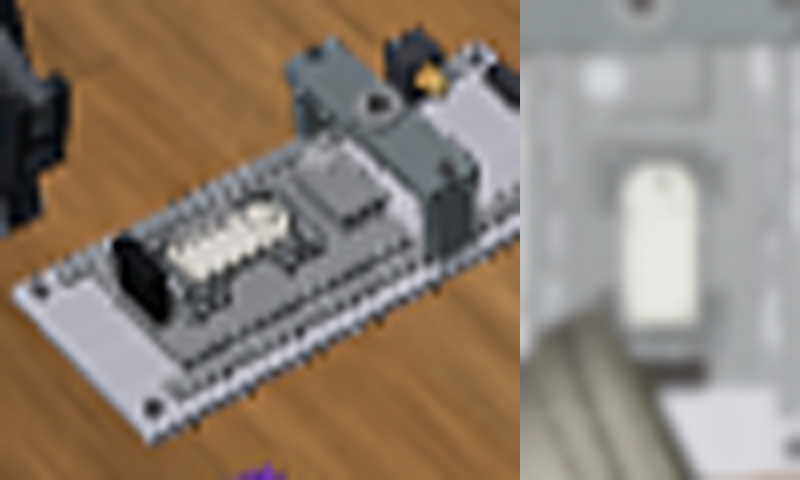

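The tag lies flat and centred in the pocket: top-crop (660,245) with even gaps to the walls. Next I shut the fingers, go down behind the push plate, then push.

Emit:
step_arm --deltas '[{"tx":0.024,"ty":-0.001,"tz":0,"yaw":0},{"tx":0.024,"ty":-0.001,"tz":0,"yaw":0},{"tx":0.024,"ty":-0.001,"tz":-0.04,"yaw":0},{"tx":0.024,"ty":-0.001,"tz":-0.08,"yaw":0},{"tx":0.024,"ty":-0.001,"tz":-0.091,"yaw":0},{"tx":0.024,"ty":-0.001,"tz":-0.091,"yaw":0},{"tx":0.024,"ty":-0.001,"tz":-0.091,"yaw":0}]' --grip -1

```text
clock: 13.5
tcp_pos: [0.4432, 0.1324, 0.037]
ee_rot: [[-1.0, -0.017, 0.002], [-0.017, 1.0, 0.001], [-0.002, 0.001, -1.0]]
force: [0.4, 0.3, -0.0]
finger_gap: -0.001
gripper_force: 0.0
```

Emit:
step_arm --deltas '[{"tx":0.01,"ty":0,"tz":0,"yaw":0},{"tx":0.018,"ty":0,"tz":0,"yaw":0},{"tx":0.024,"ty":0,"tz":0,"yaw":0},{"tx":0.03,"ty":0,"tz":0,"yaw":0},{"tx":0.038,"ty":0,"tz":0,"yaw":0},{"tx":0.046,"ty":0,"tz":0,"yaw":0},{"tx":0.054,"ty":0.001,"tz":0,"yaw":0},{"tx":0.062,"ty":0.001,"tz":0,"yaw":0},{"tx":0.07,"ty":0.001,"tz":0,"yaw":0},{"tx":0.07,"ty":0.001,"tz":0,"yaw":0}]'

```text
clock: 14.75
tcp_pos: [0.5132, 0.133, 0.0358]
ee_rot: [[-1.0, -0.017, 0.001], [-0.017, 1.0, 0.0], [-0.001, 0.0, -1.0]]
force: [-0.8, -1.1, 0.2]
finger_gap: -0.005
gripper_force: 0.0
```

Emit:
step_arm --deltas '[{"tx":0.006,"ty":0,"tz":0,"yaw":0},{"tx":0.012,"ty":0,"tz":0,"yaw":0},{"tx":0.018,"ty":0,"tz":0,"yaw":0},{"tx":0.023,"ty":0.001,"tz":0,"yaw":0},{"tx":0.028,"ty":0.001,"tz":0,"yaw":0},{"tx":0.031,"ty":0.001,"tz":0,"yaw":0},{"tx":0.034,"ty":0.001,"tz":0,"yaw":0},{"tx":0.036,"ty":0.001,"tz":0,"yaw":0},{"tx":0.036,"ty":0.001,"tz":0,"yaw":0}]'

```text
clock: 15.88
tcp_pos: [0.549, 0.1342, 0.0359]
ee_rot: [[-1.0, -0.018, 0.001], [-0.018, 1.0, 0.0], [-0.001, 0.0, -1.0]]
force: [-0.6, 0.0, -0.0]
finger_gap: -0.003
gripper_force: 0.0
```

Emit:
step_arm --deltas '[{"tx":0.002,"ty":0,"tz":0,"yaw":0},{"tx":0.004,"ty":0,"tz":0,"yaw":0},{"tx":0.004,"ty":0,"tz":0,"yaw":0}]'

```text
clock: 16.25
tcp_pos: [0.5517, 0.1342, 0.0357]
ee_rot: [[-1.0, -0.018, -0.002], [-0.018, 1.0, 0.0], [0.001, 0.0, -1.0]]
force: [-4.9, 0.6, 4.3]
finger_gap: 0.002
gripper_force: 2.4
```

Emit:
step_arm --deltas '[{"tx":0.002,"ty":0,"tz":0,"yaw":0},{"tx":0.003,"ty":0,"tz":0,"yaw":0},{"tx":0.003,"ty":0,"tz":0,"yaw":0}]'

```text
clock: 16.62
tcp_pos: [0.5518, 0.1342, 0.0352]
ee_rot: [[-1.0, -0.018, -0.008], [-0.018, 1.0, -0.0], [0.008, -0.0, -1.0]]
force: [-18.0, -0.7, 14.1]
finger_gap: 0.001
gripper_force: 9.3
```

At 18 N the shuttle doesn't move, which is above the plunger's peak, so it is on the end stop. I'll back off and look.

Emit:
step_arm --deltas '[{"tx":-0.015,"ty":0,"tz":0,"yaw":0},{"tx":-0.05,"ty":0,"tz":0.02,"yaw":0},{"tx":-0.09,"ty":0,"tz":0.06,"yaw":0},{"tx":-0.11,"ty":0,"tz":0.11,"yaw":0},{"tx":-0.11,"ty":0.03,"tz":0.15,"yaw":0},{"tx":-0.11,"ty":0.03,"tz":0.15,"yaw":0}]'

```text
clock: 17.38
tcp_pos: [0.4467, 0.1669, 0.189]
ee_rot: [[-1.0, -0.021, 0.006], [-0.021, 1.0, 0.004], [-0.006, 0.004, -1.0]]
force: [-0.1, -0.6, 0.2]
finger_gap: 0.001
gripper_force: 0.0
```

```bash
python3 - <<'E'
from fit import *
a=env.camera('scene');b=env.camera('top')
c=np.zeros((560,800,3),np.uint8)
c[:400,:400]=cv2.resize(a[165:215,230:280],None,fx=8,fy=8,interpolation=cv2.INTER_CUBIC)
c[:560,400:]=cv2.resize(b[150:220,200:250],None,fx=8,fy=8,interpolation=cv2.INTER_CUBIC)
c[400:560,:400]=cv2.resize(a[195:285,205:430],(400,160))
cv2.imwrite('pics/c5.png',c)
E
```

```text
(no output)
```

View pics/c5.png

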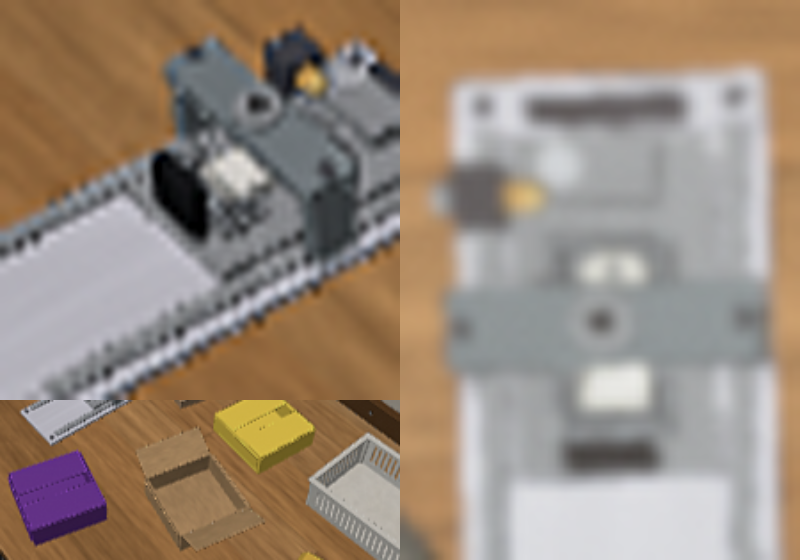

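The white pin is now beyond the sprung-out brass plunger, at top-crop (557,165) and (525,197). The tag lies flat under the gate, symmetric about it at (612,265) and (612,388), and both flaps are still back. I'll check the travel numerically, then hand in.

```bash
python3 - <<'E'
from fit import *
for v,z in((472,.053),(440,.053)):
    w=unproj('top',[((612-400+.5)/8-.5+200,(v+.5)/8-.5+150)],z)[0]; print(v,w[0]-pj.x[0])
s=env.state();print(s['clock'],abs(s['joint_vel']).max() if hasattr(s['joint_vel'],'max') else s['joint_vel'])
E
```

```text
472 -0.01778764014553169
440 -0.0062333889879528925
17.475 0.024617119860166785
```

```bash
python3 -c "
from bench import env
print(env.sign_off())"
```

```text
the job is handed in; nothing more can be done
None
```

I handed the job in at about 17.5 s: both flaps are folded back (about 2.4 and 2.7 rad), the tag looks flat in the pocket, and the shuttle is on the end stop (about 0.09 m) with its pin past the sprung-out plunger. I didn't re-check the bystanders' positions, and the hand-in returned no verdict.

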